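# Pin up the snack-tray carrier and take the kettle off for the tea round

## Task

Get the tea round ready: stack every orange snack tray squarely on the blue carrier base, put the lid on top with all the holes in line, and only then push both locking rods from the grey rest down through lid and trays, fully home in the base. Also lift the kettle off its power stand and set it upright in the middle of the cork mat, without dropping it (before or after, as you like). Spill nothing: do not tip over a tray, keep the kettle upright, and do not disturb the mug, the pump bottle and the dish.

Things in the scene. Friction and masses are not known exactly. Their poses are not given: they have to be found in the camera images.
- base: blue base of the tray carrier, fixed on the table, 84 (x) by 194 mm (y): slab 24 mm high with a 5 mm rim on top, inside 76 x 130 mm, which takes a tray's foot; sockets 16 mm wide at y = +-83 mm, their mouths 29 mm and their floors 4 mm above the table. Origin: centre of the underside, z up
- base_hole0 (a point): centre of the mouth of the base's socket at its +y end, 29 mm above the table
- base_hole1 (a point): the same for the socket at the base's -y end
- tray_a: orange open snack tray, 0.25 kg: 4 mm high foot 68 x 122 mm, on it a box 84 (x) by 138 (y) by 34 mm, walls and floor 4 mm; at each y end a lug 28 x 28 x 34 mm with a vertical through hole 16 mm wide at y = +-83 mm. Grip (across y, from above): solid rib 10 mm thick along x at y = 0, top 6 mm below the rim; 35 mm beside it is free. Origin: centre of the foot's underside, z up
- tray_b: snack tray just like tray_a; two or three are there, a missing one reads None. The foot of a tray or lid drops 4 mm inside the rim below it (76 x 130 mm, so 4 mm of play each way); origins are then 34 mm apart. Half a turn makes no difference. A tray seated on the base has its origin 25 mm above the table
- tray_c: snack tray just like tray_a; two or three are there, a missing one reads None. The foot of a tray or lid drops 4 mm inside the rim below it (76 x 130 mm, so 4 mm of play each way); origins are then 34 mm apart. Half a turn makes no difference. A tray seated on the base has its origin 25 mm above the table
- lid: flat aluminium lid, 0.22 kg: foot 68 x 122 x 4 mm, on it a plate 84 (x) by 138 (y) by 6 mm with 6 mm lugs and 16 mm through holes at y = +-83 mm; black arched handle on its middle: bar 64 mm long along x, 12 mm thick in y, 40 to 50 mm above the foot's underside, open below: grip across y from above. Origin: centre of the foot's underside, z up
- rod_1: steel locking rod upright in the grey rest, 0.12 kg: shank 10 mm thick, 150 mm long, tip tapering to 4 mm over the last 12 mm; round red knob 22 mm thick, 34 mm high on top (184 mm in all). Origin: the tip, z up the rod. Slides freely in the holes; fully home the tip stands on the socket floor and the knob stays clear above the lid, higher with fewer trays
- rod_2: second locking rod, like rod_1; either rod fits either hole
- rack: grey plastic rest for the two rods, fixed, 50 (x) by 150 (y) by 60 mm high; holes 13 mm wide at y = +-45 mm, their floor 5 mm above the table; a rod must be lifted 60 mm to come free. Origin: centre of the underside
- kettle: steel kettle, about 0.65 kg, 116 mm in diameter, 94 mm high, spout to its +x (reaches 90 mm out); overhead handle: black round bar 18 mm thick, 76 mm long along x, its axis 152 mm above the underside (the lid knob below it ends at 108 mm): grip across y from above. Origin: centre of the underside, z up
- stand: round black power stand of the kettle, fixed, 144 mm in diameter, 20 mm high; the kettle stands on it at first. Origin: centre of the underside
- mat: round cork mat, fixed on the table, 150 mm in diameter and 6 mm thick. Origin: centre of the underside
- mug: blue ceramic mug, 76 mm wide, 85 mm high, not to be disturbed. Origin: centre of the underside
- soap: white pump bottle with a blue head, 64 mm wide, 157 mm high, not to be disturbed. Origin: centre of the underside
- dish: white dish of sweet potatoes, 144 mm wide, 30 mm high (about 55 mm with the potatoes), not to be disturbed. Origin: centre of the underside
There are look-alikes about, which are no part of the job. Leave any black or red look-alike of the mat alone.

How it is judged:
On the way, in this order (a step that is already met when the one before it is completed fails the run):
1. all trays and the lid are stacked on the base, holes in line, before either rod is brought over the base (horizontal distance between each of tray_a, tray_b, tray_c, lid and base below 0.008 m and angle between the y axis of each of tray_a, tray_b, tray_c, lid and the y axis of base, either way round below 0.08 rad and angle between each of tray_a, tray_b, tray_c, lid's own z axis and vertical below 0.05 rad and z of each of tray_a, tray_b, tray_c, lid in the frame of base above 0.02 m and z of lid in the frame of tray_a above 0.03 m and z of lid in the frame of tray_b above 0.03 m and z of lid in the frame of tray_c above 0.03 m and z of lid in the frame of base below 0.131 m and linear speed of each of tray_a, tray_b, tray_c, lid below 0.03 m/s and horizontal distance between each of rod_1, rod_2 and base_hole0 above 0.03 m and horizontal distance between each of rod_1, rod_2 and base_hole1 above 0.03 m), for 0.2 s.
2. both locking rods are pushed through lid and trays, fully home in the base (horizontal distance between each of tray_a, tray_b, tray_c, lid and base below 0.006 m and angle between the y axis of each of tray_a, tray_b, tray_c, lid and the y axis of base, either way round below 0.06 rad and angle between each of tray_a, tray_b, tray_c, lid's own z axis and vertical below 0.05 rad and z of each of tray_a, tray_b, tray_c, lid in the frame of base above 0.02 m and z of lid in the frame of tray_a above 0.03 m and z of lid in the frame of tray_b above 0.03 m and z of lid in the frame of tray_c above 0.03 m and z of lid in the frame of base below 0.131 m and ((horizontal distance between rod_1 and base_hole0 below 0.006 m and z of each of rod_1, rod_2 in the frame of base below 0.008 m and angle between each of rod_1, rod_2's own z axis and vertical below 0.12 rad and horizontal distance between rod_2 and base_hole1 below 0.006 m) or (horizontal distance between rod_1 and base_hole1 below 0.006 m and z of each of rod_1, rod_2 in the frame of base below 0.008 m and angle between each of rod_1, rod_2's own z axis and vertical below 0.12 rad and horizontal distance between rod_2 and base_hole0 below 0.006 m))), for 0.2 s.
At the end, for the whole second after the job is handed in: Trays and lid level on the base, lid on top, centres within 6 mm and 0.06 rad of the base; a rod in each hole line, tip within 4 mm of the socket floor; kettle upright on the cork mat, within 25 mm of its middle; all let go and at rest (all of step 2 and linear speed of each of tray_a, tray_b, tray_c, lid, rod_1, rod_2, kettle below 0.03 m/s and horizontal distance between kettle and mat below 0.025 m and angle between kettle's own z axis and vertical below 0.05 rad and z of kettle in the frame of mat below 0.01 m); the robot touches nothing.
It fails at once if the mug, the pump bottle or the dish is shifted more than 25 mm or tipped (distance of any of mug, soap, dish from where it was at the start of the episode above 0.025 m or angle between any of mug, soap, dish's own z axis and vertical above 0.4 rad).
It fails at once if the kettle is tipped by more than about 30 degrees (angle between kettle's own z axis and vertical above 0.55 rad).
It fails at once if the kettle is dropped (moves faster than 0.45 m/s while the fingers do not hold it) (linear speed of kettle above 0.45 m/s and contact force between kettle and the fingers below 0.5 N).
It fails at once if a snack tray is tipped over (by more than about 70 degrees) (angle between any of tray_a, tray_b, tray_c's own z axis and vertical above 1.2 rad).
Of tray_a, tray_b, tray_c only 2 to 3 are there at a start; the rules pass over those that are not, and their reading is None.
At some moment in a run one of tray_a, tray_b, tray_c, lid may be knocked a few centimetres aside while the robot is not near it.
It also fails if it takes over 210 s, if anything falls off the work surface, if the arm or the gripper's body presses on something with over 40 N, if the wrist force passes 120 N, or if a joint passes its speed limit or range.

## Robot

A 7-joint arm with a two-finger parallel gripper is mounted at the origin on the work surface. World frame = base frame: x ahead of the robot, y to its left, z up, the work surface at z = 0. Lengths are in m, angles in rad, forces in N, time in s.
With the tool pointing down it reaches from about 0.4 to 0.85 m from the base axis. Payload 4.5 kg.
Tool frame: the origin (TCP) lies at the very end of the fingers, on their centre line; the grasp point (between the pads) lies 19 mm behind it; z points along the fingers, y is the line along which they close (so a half turn about z gives the same grasp; the last joint's range is limited). The gripper opens to 85 mm and grips with 20 to 120 N. Pads are 22 mm wide; open, the fingers measure 114 mm over their backs; the gripper's body (76 mm by 85 mm) begins 54 mm behind the grasp point. The pads swing forward as they close: fully open they stand 13 mm farther back than shut.
Start: joints at [-1.094, 0.689, -0.195, 1.565, 0.157, 0.902, -0.215], TCP at [0.268, 0.565, 0.231] pointing down, gripper open.
Joint ranges: [-3.01, 3.01], [-0.46, 2.08], [-1.47, 1.51], [0.13, 2.56], [-1, 4.14], [0.04, 2.09], [-2.66, 2.66]. Speed limits (rad/s): [2.57, 2.57, 3.14, 3.14, 3.14, 3.14, 3.14].

## Interface

Orientations are given as a unit quaternion [x, y, z, w].
In Python, from plant import env gives the robot as it stands.
- The arm moves only by the shell command python3 -m creep 'ROWS' [OPENING] [FORCE]. ROWS is JSON, one flat list of numbers, 6 for each row, row after row: the shift along the world's x, y, z in mm, then the turn, a rotation vector about the world's x, y, z in degrees. In form: [x, y, z, rx, ry, rz, x, y, z, rx, ry, rz, ...]. A call has 1 to 20 rows; each row is the pose to reach, as a shift and turn from the pose commanded when the call began; what a row does not reach only later rows make up. A row lasts 1/10 s, in which the tool goes at most 50 mm and 8.59 degrees, less where a joint would pass 70% of its speed; a pose out of reach is approached as far as the arm can. A call with a gripper value outside its range is refused whole. OPENING is the opening, from 0 (shut) to 1 (fully open), set as the call begins (- or left out, the last holds). The fingers move at their own pace and stop on an object; FORCE is the grip in N (left out, the last holds). Time passes only in rows, so rows that repeat a pose let the fingers close. It gives the time, the measured TCP pose, the force, the opening and the grip force at its end, in the units of the state.
- env.read_state(): the state, without advancing time (a new reading comes with each control period).
- env.snapshot(name): name is "scene" or "top"; returns the picture (384x512x3 uint8, red, green, blue); there is no depth.
- env.camera_model(name): a dict with "fx", "fy", "cx", "cy" (pixels), "distortion" ([k1, k2, p1, p2, k3] as OpenCV has them; the pictures are not rectified), "R" (3x3) and "t" (3): a world point X has camera coordinates R X + t. Camera axes: x right, y down, z forward; pixel columns grow to the right and rows downward; lengths in m; the calibration is good to about 2 mm. A picture is of the moment at which its call begins. camera_model takes no time and is no camera call.
- env.finish_job(): hands the job in; it is judged then, once.
The state is a dict: "time": time; "joints": joint angles; "qvel": joint speeds; "effort": joint torques, N m; "position": TCP position; "orientation": TCP orientation; "contact_force": force on the tool from outside, world axes, zero at the start; "wrist_torque": the same for the moment, N m; "width": finger opening in m; "grip_force": force on a finger pad.
Only numpy, scipy, OpenCV 4.12 (cv2) and the standard library are available. Lean on these libraries where they do the work, as an engineer would, in place of code of your own. Each camera call takes 0.05 s, during which the arm holds its last target. There are 200 camera calls.

## Working session

There is one attempt and no reset: what is moved stays moved. The work goes in short steps, Python scripts to look and compute and a shell command to move; the robot and the scene stay as the last step left them, time stands still between calls to the robot, and variables do not carry over. Pictures are saved under pics/ and viewed, at most 14 in all, crops included, and the job is handed in when it is done.

```bash
ls; mkdir -p pics; python3 - <<'E'
from plant import env
import cv2
for n in("scene","top"):
    im=env.snapshot(n); cv2.imwrite(f"pics/{n}0.png",cv2.resize(im[:,:,::-1],(800,600),interpolation=cv2.INTER_CUBIC))
    cv2.imwrite(f"pics/raw_{n}0.png",im[:,:,::-1])
    m=env.camera_model(n); print(n,m)
s=env.read_state();print(s)
E
```

```text
pics
scene {'fx': 360.36771883252214, 'fy': 360.36771883252214, 'cx': 259.2932735730604, 'cy': 187.30436608132777, 'distortion': array([0.00970716, 0.        , 0.        , 0.        , 0.        ]), 'R': array([[-0.82927374,  0.55872543,  0.01144382],
       [ 0.41850248,  0.63446183, -0.6498568 ],
       [-0.37035218, -0.53411991, -0.75997051]]), 't': array([ 0.40540081, -0.1240237 ,  1.1834815 ])}
top {'fx': 492.701453093181, 'fy': 492.701453093181, 'cx': 250.94493281568114, 'cy': 192.39223486892539, 'distortion': array([-0.03048374,  0.        ,  0.        ,  0.        ,  0.        ]), 'R': array([[ 0.02485478, -0.99955596,  0.01643535],
       [-0.99511707, -0.02630861, -0.09513085],
       [ 0.095521  , -0.01399065, -0.99532909]]), 't': array([-0.05571336,  0.48669582,  1.60799192])}
{'time': 0.1, 'joints': array([-1.0942196 ,  0.68989764, -0.19446017,  1.56626839,  0.15727058,
        0.90251232, -0.21509573]), 'qvel': array([-0.00040657, -0.0009607 ,  0.00063212, -0.00406851, -0.00025481,
        0.00024546,  0.00089541]), 'effort': array([-2.59693319e-03, -5.40604091e+01, -1.27101894e+00, -1.58985704e+01,
        9.41584149e-03,  4.42915174e-03, -1.45745679e-05]), 'position': array([0.26758861, 0.56415314, 0.23055671]), 'orientation': array([ 2.19574680e-01,  9.75595324e-01, -8.42955345e-04, -1.16617567e-04]), 'contact_force': array([0.62015404, 0.35729547, 0.40591009]), 'wrist_torque': array([-0.01731703,  0.01119784,  0.02219646]), 'grip_force': 0.0, 'width': 0.08547968450267536}
```

View pics/top0.png

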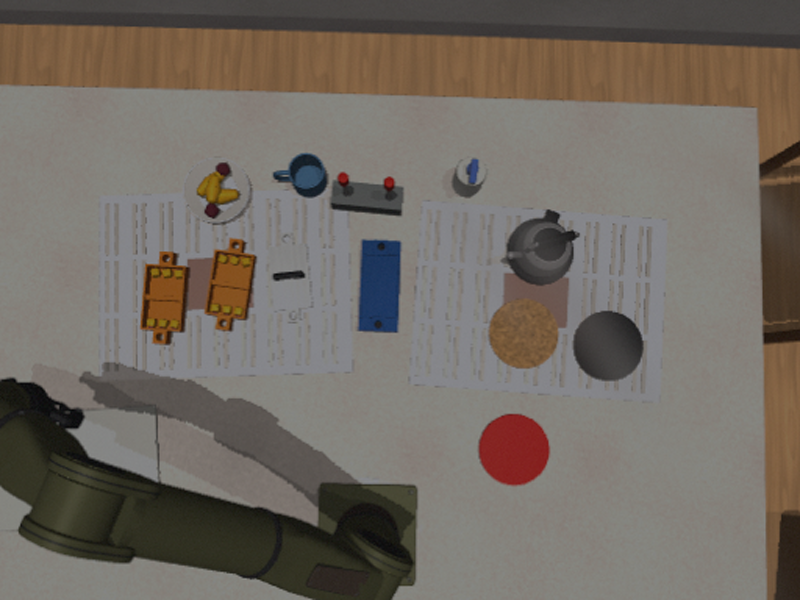

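View pics/scene0.png

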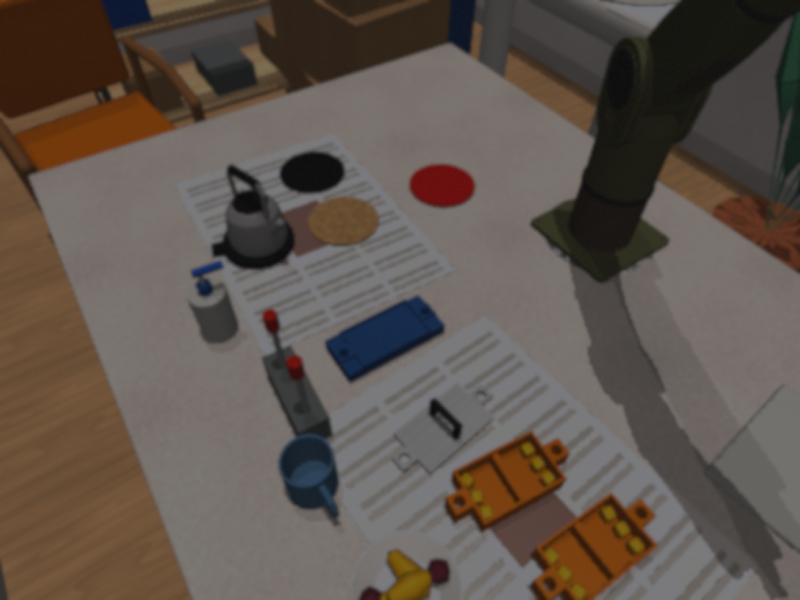

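The top view shows two orange trays at about (165,298) and (230,283), the lid at (288,276), the base at (380,286) and the rod knobs at (343,179) and (389,183). The kettle is at (540,250) and the cork mat at (523,332). The black disc at (608,345) and the red one at (513,449) are decoys. I'll fit silhouettes in both cameras.

```bash
cat > h.py <<'E'
from plant import env
import numpy as np, cv2
from scipy.optimize import minimize
S=4
CAM={n:env.camera_model(n) for n in("top","scene")}
def proj(c,P):
    m=CAM[c];K=np.array([[m['fx'],0,m['cx']],[0,m['fy'],m['cy']],[0,0,1]])
    return cv2.projectPoints(np.asarray(P,float).reshape(-1,1,3),cv2.Rodrigues(m['R'])[0],m['t'],K,m['distortion'])[0][:,0]
def ray(c,uv,z):
    m=CAM[c];K=np.array([[m['fx'],0,m['cx']],[0,m['fy'],m['cy']],[0,0,1]])
    n=cv2.undistortPoints(np.array([[uv]],float),K,m['distortion'])[0,0]
    d=m['R'].T@np.array([n[0],n[1],1]);o=-m['R'].T@m['t'];return o+d*(z-o[2])/d[2]
def box(sx,sy,z0,z1,cx=0,cy=0):
    return np.array([[cx+a*sx/2,cy+b*sy/2,z] for a in(-1,1) for b in(-1,1) for z in(z0,z1)])
def cyl(d,z0,z1,n=40):
    t=np.linspace(0,2*np.pi,n,False);return np.array([[d/2*np.cos(a),d/2*np.sin(a),z] for a in t for z in(z0,z1)])
TRAY=[box(.068,.122,0,.004),box(.084,.138,.004,.038),box(.028,.028,.004,.038,0,.083),box(.028,.028,.004,.038,0,-.083)]
BASE=[box(.084,.194,0,.024),box(.084,.138,.024,.029)]
BASE=[box(.084,.194,0,.029)]
HAND=[box(.064,.012,.012,.05)]
KNOB=[cyl(.022,.150,.184)]
BAR=[box(.076,.018,.143,.161)]
DISC=[cyl(.150,0,.006)]
def snap():
    out={}
    for c in CAM:
        im=env.snapshot(c); out[c]=cv2.cvtColor(cv2.resize(im,None,fx=S,fy=S,interpolation=cv2.INTER_CUBIC),cv2.COLOR_RGB2HSV)
    return out
def silh(c,parts,p,z):
    x,y,a=p;R=np.array([[np.cos(a),-np.sin(a),0],[np.sin(a),np.cos(a),0],[0,0,1]])
    m=np.zeros((384*S,512*S),np.uint8)
    for q in parts:
        uv=(proj(c,q@R.T+[x,y,z])+.5)*S-.5
        cv2.fillConvexPoly(m,cv2.convexHull(np.round(uv*16).astype(np.int32)),1,shift=4)
    return m
def mask(hsv,lo,hi,close=0):
    lo=np.array(lo);hi=np.array(hi)
    m=cv2.inRange(hsv,lo,hi) if lo[0]<=hi[0] else cv2.inRange(hsv,np.array([0,lo[1],lo[2]]),hi)|cv2.inRange(hsv,lo,np.array([180,hi[1],hi[2]]))
    if close: m=cv2.morphologyEx(m,cv2.MORPH_CLOSE,np.ones((close,close),np.uint8))
    return (m>0).astype(np.uint8)
def fit(hs,rng,parts,p0,z=0,cams=("top","scene"),close=0,yaw=True,pad=.03):
    W={}
    for c in cams:
        m=mask(hs[c],*rng,close)
        # window: dilated silhouette at the guess
        w=cv2.dilate(silh(c,parts,p0,z),np.ones((2*int(pad*400*S)//2+1,)*2,np.uint8)); W[c]=(m&w)
    def cost(q):
        p=[p0[0]+q[0],p0[1]+q[1],p0[2]+(q[2]*10 if yaw else 0)];J=0
        for c in cams:
            s=silh(c,parts,p,z);J+=(s^W[c]).sum()/max(1,s.sum())
        return J
    sx=np.array([[0,0,0],[.015,0,0],[0,.015,0],[0,0,.015]])
    n=3 if yaw else 2
    r=minimize(cost,np.zeros(n),method='Nelder-Mead',options=dict(initial_simplex=sx[:n+1,:n],xatol=1e-4,fatol=1e-4,maxiter=150))
    r=minimize(cost,r.x,method='Nelder-Mead',options=dict(initial_simplex=r.x+sx[:n+1,:n]/3,xatol=5e-5,fatol=1e-4,maxiter=150))
    q=r.x; return np.array([p0[0]+q[0],p0[1]+q[1],p0[2]+(q[2]*10 if yaw else 0)]),r.fun
OR=((5,130,50),(19,255,255));BL=((100,120,30),(125,255,255));RED=((172,130,50),(5,255,255));DK=((0,0,0),(180,255,60))
E
python3 - <<'E'
from h import *
hs=snap()
g=lambda u,v,z:ray("top",(u*.64,v*.64),z)[:2]
for n,u,v in(("orange",165,275),("base",380,270),("knob",343,179),("hand",288,276),("bar",560,240),("lidplate",285,255),("cork",520,330),("paper",300,225),("kettle",540,260)):
    print(n,hs["top"][int(v*.64*4),int(u*.64*4)],g(u,v,0))
for nm,u,v,z,rng,P,zz,a,kw in(("A",165,298,.038,OR,TRAY,0,0,dict(close=41)),("B",230,283,.038,OR,TRAY,0,-.15,dict(close=41)),("base",380,286,.029,BL,BASE,0,0,dict(close=25)),
 ("lid",288,276,.05,DK,HAND,0,0,{}),("rod+",343,179,.17,RED,KNOB,.005,0,dict(yaw=False)),("rod-",389,183,.17,RED,KNOB,.005,0,dict(yaw=False)),("mat",523,332,.006,((5,60,40),(22,200,255)),DISC,0,0,dict(yaw=False,close=25))):
    p0=[*g(u,v,z),a]
    for cams in(("top",),("scene",),("top","scene")):
        p,J=fit(hs,rng,P,p0,zz,cams=cams,**kw);print(nm,cams,np.round(p,4),round(J,3))
# handle of the kettle: crops
t=cv2.imread('pics/raw_top0.png')[120:250,300:430];s=cv2.imread('pics/raw_scene0.png')[95:180,130:200]
t=cv2.resize(t,(400,400),interpolation=cv2.INTER_CUBIC);s=cv2.resize(s,(330,400),interpolation=cv2.INTER_CUBIC)
cv2.imwrite('pics/k0.png',cv2.convertScaleAbs(np.hstack([t,s]),alpha=1.6))
E
```

```text
orange [ 22 214 138] [0.5326804  0.44656307]
base [108 175  93] [ 0.55589118 -0.01578766]
knob [  1 197 133] [0.75400219 0.07024354]
hand [150  23  34] [0.53753592 0.18189759]
bar [ 0  0 42] [ 0.63248659 -0.40588222]
lidplate [ 60   2 130] [0.58302454 0.190106  ]
cork [ 15 118 121] [ 0.43404515 -0.32008757]
paper [120  11 141] [0.64958175 0.16017825]
kettle [ 0  8 95] [ 0.58725845 -0.3623366 ]
A ('top',) [0.477  0.4053 0.2736] 0.631
A ('scene',) [ 0.4872  0.4109 -0.229 ] 0.574
A ('top', 'scene') [0.4766 0.4042 0.2683] 1.253
B ('top',) [0.5217 0.3344 0.2602] 0.66
B ('scene',) [0.5239 0.315  0.0729] 0.617
B ('top', 'scene') [ 0.5157  0.3277 -0.2263] 1.33
base ('top',) [ 0.5339 -0.0158  1.532 ] 0.38
base ('scene',) [ 0.4905 -0.021   1.5757] 0.348
base ('top', 'scene') [ 0.4982 -0.0149  1.5993] 0.738
lid ('top',) [ 0.5357  0.179  -1.4973] 0.349
lid ('scene',) [ 0.5368  0.1765 -1.4904] 0.346
lid ('top', 'scene') [ 0.5368  0.1776 -1.5036] 0.708
rod+ ('top',) [0.7107 0.0606 0.    ] 0.381
rod+ ('scene',) [0.7099 0.0579 0.    ] 0.302
rod+ ('top', 'scene') [0.7105 0.0603 0.    ] 0.683
rod- ('top',) [ 0.7046 -0.0276  0.    ] 0.366
rod- ('scene',) [ 0.7018 -0.0321  0.    ] 0.43
rod- ('top', 'scene') [ 0.705  -0.0269  0.    ] 0.803
mat ('top',) [ 0.4292 -0.3268  0.    ] 0.234
mat ('scene',) [ 0.4315 -0.3307  0.    ] 0.221
mat ('top', 'scene') [ 0.4314 -0.3292  0.    ] 0.468
```

View pics/k0.png

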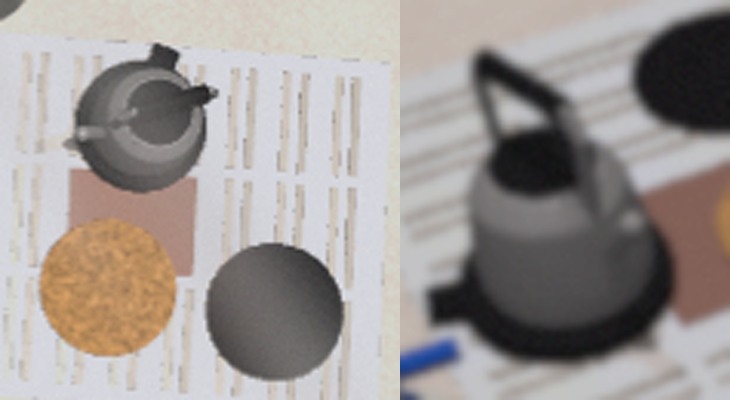

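```bash
sed -i 's/OR=((5,130,50),(19/OR=((5,120,40),(32/' h.py; python3 - <<'E'
from h import *
import time
hs=snap()
g=lambda u,v,z:ray("top",(u*.64,v*.64),z)[:2]
ov={c:cv2.cvtColor(hs[c],cv2.COLOR_HSV2BGR) for c in hs}
h=np.pi/2
for nm,u,v,z,rng,P,zz,a,kw in(("A",165,298,.038,OR,TRAY,0,h-.03,dict(close=41)),("B",230,283,.038,OR,TRAY,0,h-.12,dict(close=41)),("base",380,286,.029,BL,BASE,0,h,dict(close=25)),
 ("lid",288,276,.05,DK,HAND,0,h,{}),("rod+",343,179,.17,RED,KNOB,.005,0,dict(yaw=False)),("rod-",389,183,.17,RED,KNOB,.005,0,dict(yaw=False))):
    p0=[*g(u,v,z),a]
    for cams in(("top",),("scene",),("top","scene")):
        p,J=fit(hs,rng,P,p0,zz,cams=cams,pad=.012,**kw);print(nm,len(cams),cams[0],np.round(p,4),round(J,3))
    for c in ov:
        cs,_=cv2.findContours(silh(c,P,p,zz),0,2);cv2.drawContours(ov[c],cs,-1,(0,255,0),1)
        cs,_=cv2.findContours(mask(hs[c],*rng,kw.get('close',0)),0,2);cv2.drawContours(ov[c],cs,-1,(255,255,255),1)
for z in(.172,):
  for a in((343.2,155.1),(369.9,149.9)): print("ktop",ray("top",a,z))
  for a in((148,106.7),(166.5,118)): print("ksc",ray("scene",a,z))
print("body", ray("top",(300+141/3.077,120+125/3.077),.06))
t=cv2.resize(ov["top"][380:980,320:1120],(800,600))
cv2.imwrite("pics/ov0.png",cv2.convertScaleAbs(t,alpha=1.5))
E
```

```text
A 1 top [0.4825 0.44   1.5463] 0.039
A 1 scene [0.4842 0.4388 1.5443] 0.041
A 2 top [0.4835 0.4393 1.5449] 0.085
B 1 top [0.515  0.3025 1.4445] 0.042
B 1 scene [0.5129 0.302  1.4782] 0.059
B 2 top [0.5146 0.3024 1.4549] 0.108
base 1 top [ 0.5211 -0.0142  1.5766] 0.079
base 1 scene [ 0.5181 -0.0207  1.5585] 0.157
base 2 top [ 0.52   -0.0161  1.5657] 0.242
lid 1 top [0.5357 0.1774 1.643 ] 0.291
lid 1 scene [0.5372 0.1776 1.628 ] 0.314
lid 2 top [0.5357 0.1786 1.6705] 0.62
rod+ 1 top [0.709 0.062 0.   ] 0.386
rod+ 1 scene [0.7101 0.0583 0.    ] 0.301
rod+ 2 top [0.7105 0.0603 0.    ] 0.69
rod- 1 top [ 0.7058 -0.0275  0.    ] 0.363
rod- 1 scene [ 0.7018 -0.0321  0.    ] 0.432
rod- 2 top [ 0.705  -0.0269  0.    ] 0.804
ktop [ 0.59516695 -0.31909676  0.172     ]
ktop [ 0.61359124 -0.40094111  0.172     ]
ksc [ 0.61029861 -0.39651971  0.172     ]
ksc [ 0.58743205 -0.32059364  0.172     ]
body [ 0.5970785  -0.35051002  0.06      ]
```

View pics/ov0.png

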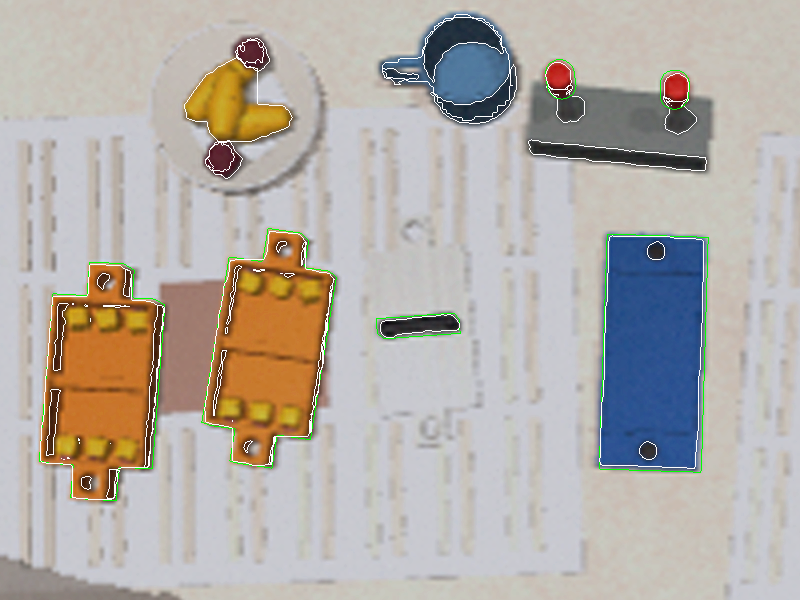

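The fitted outlines match both trays and the base well. Base holes show at overlay pixels (656,251) and (648,451), lid holes at about (414,229) and (431,429), and the lid handle at (419,326).

```bash
python3 - <<'E'
from h import *
f=lambda p:((320+p[0])/4-.375,(380+p[1])/4-.375)
for nm,a,b,z in(("base",(656,251),(648,451),.029),("lid",(414,229),(431,429),.010)):
    A=ray("top",f(a),z)[:2];B=ray("top",f(b),z)[:2];d=B-A;print(nm,A,B,(A+B)/2,np.hypot(*d),np.degrees(np.arctan2(d[1],d[0])))
# scene: base corners outline fit with holes closed
hs=snap()
for c in CAM: print(fit(hs,((98,90,20),(128,255,255)),BASE,[.521,-.0145,1.575],0,cams=(c,),close=45,pad=.012))
m=mask(hs["top"],*DK); n,l,s,ce=cv2.connectedComponentsWithStats(m)
for i in range(1,n):
    if 300<s[i,4]<900 or 1000<s[i,4]<2500: print(s[i],ray("top",(ce[i]+.5)/4-.5,.029)[:2])
E
```

```text
base [ 0.60366775 -0.0159152 ] [ 0.43713441 -0.01371252] [ 0.52040108 -0.01481386] 0.16654790771059366 179.24221244313088
lid [0.62000447 0.1878823 ] [0.45199065 0.16732188] [0.53599756 0.17760209] 0.16926717791657642 -173.02320965490847
(array([ 0.52043182, -0.01378301,  1.56333308]), np.float64(0.05654688145394465))
(array([ 0.51786982, -0.01884764,  1.58338236]), np.float64(0.12937101999776562))
[   0   26  112   35 2168] [1.09272017 0.79568402]
[ 743  397   81   66 2173] [0.77878596 0.15589185]
[556 418  34  34 716] [0.76125425 0.32560951]
[ 750  444   87   60 1809] [0.72447071 0.13326617]
[702 448  37  17 328] [0.74661708 0.20417921]
[867 464  38  39 858] [0.72580411 0.06116504]
[983 477  34  37 825] [ 0.71817544 -0.03154233]
[525 520  38  39 878] [0.67142265 0.34616455]
[1342  537   90   40 1434] [ 0.67411274 -0.36826073]
[1299  578   44   66 1141] [ 0.62542659 -0.29960548]
[1441  632   26   68  481] [ 0.58291237 -0.41695015]
[373 683  15  68 505] [0.51950423 0.47496758]
[ 464  685   21  163 1111] [0.48368595 0.39513468]
[ 700  694   80   24 1249] [0.53652629 0.17846755]
[632 698  16  91 312] [0.50150797 0.25866674]
[366 769  15  67 515] [0.44938952 0.47668469]
```

```bash
python3 -m creep '[23,-26,0,0,0,-8,46,-52,0,0,0,-16,70,-79,0,0,0,-24,93,-105,0,0,0,-32,116,-131,0,0,0,-40,140,-157,0,0,0,-48,163,-183,0,0,0,-56,187,-210,0,0,0,-64,210,-236,0,0,0,-71,247,-262,0,0,0,-71,247,-262,0,0,0,-71,247,-262,0,0,0,-71]' 0.4 60
```

```text
time: 1.6
position: [0.5157, 0.3016, 0.2313]
orientation: [0.746, 0.666, 0.0, 0.0]
contact_force: [-1.2, 0.6, 0.1]
width: 0.0339
grip_force: 0.0
```

```bash
python3 -m creep '[-1,1,-45,0,0,0,-1,1,-90,0,0,0,-1,1,-130,0,0,0,-1,1,-165,0,0,0,-1,1,-190,0,0,0,-1,1,-205,0,0,0,-1,1,-213,0,0,0,-1,1,-219,0,0,0,-1,1,-219,0,0,0]' 0.4 60 && python3 -m creep '[0,0,0,0,0,0,0,0,0,0,0,0,0,0,0,0,0,0,0,0,0,0,0,0,0,0,0,0,0,0,0,0,0,0,0,0,0,0,0,0,0,0]' 0 60
```

```text
time: 2.5
position: [0.5139, 0.3042, 0.0126]
orientation: [0.745, 0.667, 0.0, -0.0]
contact_force: [-0.1, -0.9, -0.4]
width: 0.034
grip_force: 0.0
time: 3.2
position: [0.5145, 0.3041, 0.0135]
orientation: [0.745, 0.667, 0.001, 0.0]
contact_force: [-0.9, -1.2, 7.1]
width: 0.0086
grip_force: 62.4
```

```bash
python3 -m creep '[0,0,8,0,0,0,0,0,25,0,0,0,0,0,55,0,0,0,0,0,90,0,0,0,0,0,110,0,0,0.6,1,-20,120,0,0,1,2,-55,120,0,0,1.5,2,-95,120,0,0,2.5,3,-135,120,0,0,3.5,3,-175,120,0,0,4.5,4,-215,120,0,0,5,4,-250,120,0,0,5.5,5,-280,120,0,0,6,5,-300,120,0,0,6.6,5,-312,120,0,0,6.6,5,-317,120,0,0,6.6,5,-317,120,0,0,6.6]' && python3 - <<'E'
from h import *
im=env.snapshot("top");cv2.imwrite("pics/c1.png",cv2.convertScaleAbs(cv2.resize(im[100:260,180:380,::-1],(800,640)),alpha=1.5)[:600])
hs=snap()
for c in CAM: print(fit(hs,OR,TRAY,[.52,-.015,1.57],.122,cams=(c,),close=61,pad=.012))
print(env.read_state()['position'])
print("A",fit(hs,OR,TRAY,[.4835,.4393,1.545],0,cams=("top",),close=41,pad=.03))
E
```

```text
time: 4.9
position: [0.5189, -0.0131, 0.1327]
orientation: [0.706, 0.708, 0.0, 0.0]
contact_force: [-0.6, 1.4, -3.9]
width: 0.0084
grip_force: 61.2
(array([ 0.52 , -0.015,  1.57 ]), np.float64(1.0))
(array([ 0.51994155, -0.01322511,  1.61377993]), np.float64(0.21017208614864866))
[ 0.51890108 -0.01142274  0.13240225]
A (array([0.48224351, 0.4398734 , 1.53796366]), np.float64(0.039131015447624984))
```

View pics/c1.png

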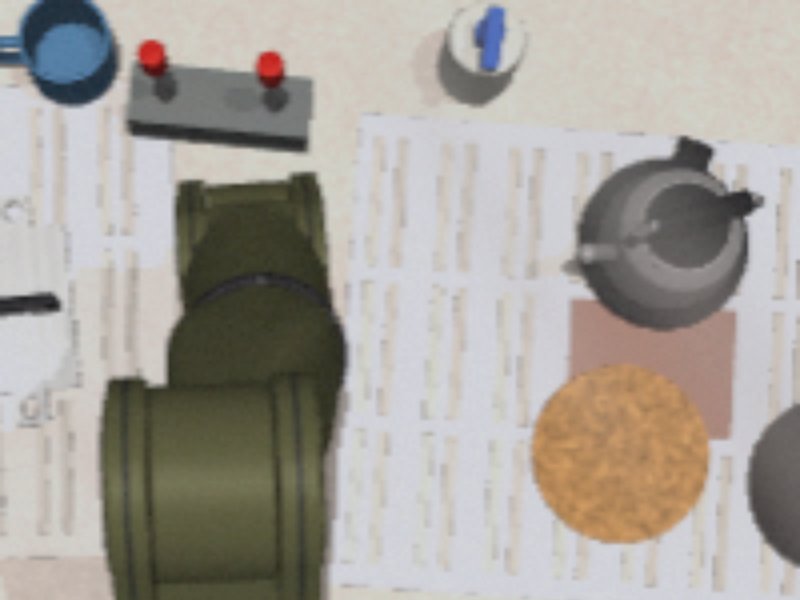

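```bash
python3 -m creep '[1,0,-25,0,0,0,1,0,-50,0,0,0,1,0,-70,0,0,0,1,0,-80,0,0,0,1,0,-86,0,0,0,1,0,-90,0,0,0,1,0,-93,0,0,0,1,0,-95,0,0,0,1,0,-96,0,0,0,1,0,-96,0,0,0]'; python3 - <<'E'
from h import *
hs=snap()
for z in(.025,.029):print(fit(hs,OR,TRAY,[.52,-.015,1.57],z,cams=("scene",),close=61,pad=.012))
E
```

```text
time: 6.05
position: [0.5203, -0.0131, 0.0385]
orientation: [0.706, 0.708, 0.001, 0.001]
contact_force: [-2.7, 1.2, 14.5]
width: 0.0086
grip_force: 63.5
(array([ 0.51986896, -0.0158781 ,  1.6072386 ]), np.float64(0.18342420273521975))
(array([ 0.52341315, -0.01287272,  1.60427348]), np.float64(0.19031152273273996))
```

```bash
python3 -m creep '[0,0,0,0,0,0,0,0,0,0,0,0,0,0,0,0,0,0,0,0,30,0,0,0,0,0,70,0,0,0,0,0,110,0,0,0,0,10,140,0,0,0,-3,40,150,0,0,-0.5,-7,85,150,0,0,-1,-11,130,150,0,0,-1,-15,180,150,0,0,-1.8,-19,230,150,0,0,-23,-23,280,150,0,0,-1.8,-27,330,150,0,0,-1.8,-31,375,150,0,0,-1.8,-34,415,150,0,0,-1.8,-37,440,150,0,0,-1.8,-37,453,150,0,0,-1.8,-37,453,150,0,0,-1.8,-37,453,150,0,0,-1.8]' 0.4; python3 - <<'E'
from h import *
hs=snap()
for c in CAM: print(fit(hs,OR,TRAY,[.52,-.015,1.57],.025,cams=(c,),close=61,pad=.012))
E
```

```text
time: 8.15
position: [0.4836, 0.4374, 0.1861]
orientation: [0.717, 0.697, -0.001, 0.001]
contact_force: [0.4, -1.0, -0.9]
width: 0.0342
grip_force: 0.0
(array([ 0.52090715, -0.01536557,  1.57317788]), np.float64(0.04227270516125894))
(array([ 0.5200676 , -0.01672856,  1.61664726]), np.float64(0.06904245239768941))
```

```bash
python3 -m creep '[0,1,-45,0,0,0,0,1,-90,0,0,0,0,1,-125,0,0,0,0,1,-148,0,0,0,0,1,-162,0,0,0,0,1,-170,0,0,0,0,1,-174,0,0,0,0,1,-174,0,0,0]' 0.4 60 && python3 -m creep '[0,0,0,0,0,0,0,0,0,0,0,0,0,0,0,0,0,0,0,0,0,0,0,0,0,0,0,0,0,0,0,0,0,0,0,0,0,0,0,0,0,0]' 0 60 && python3 -m creep '[0,0,8,0,0,0,0,0,25,0,0,0,0,0,55,0,0,0,0,0,95,0,0,0,0,0,125,0,0,0.6,2,-20,150,0,0,1,5,-55,150,0,0,1.8,9,-100,150,0,0,1.8,13,-150,150,0,0,1.8,17,-200,150,0,0,1.8,21,-250,150,0,0,1.8,25,-300,150,0,0,1.8,29,-345,150,0,0,1.8,32,-385,150,0,0,1.8,35,-420,150,0,0,1.8,37,-442,150,0,0,1.8,37,-454,150,0,0,1.8,37,-454,150,0,0,1.8]'
```

```text
time: 9.05
position: [0.4834, 0.4408, 0.0129]
orientation: [0.717, 0.697, 0.001, 0.0]
contact_force: [-0.1, -0.3, 0.1]
width: 0.0342
grip_force: 0.0
time: 9.75
position: [0.4833, 0.4414, 0.0137]
orientation: [0.717, 0.697, 0.001, 0.0]
contact_force: [-0.9, -0.4, 5.9]
width: 0.0084
grip_force: 62.8
time: 11.55
position: [0.5198, -0.0151, 0.163]
orientation: [0.707, 0.707, -0.0, 0.001]
contact_force: [0.0, 0.9, -2.9]
width: 0.0085
grip_force: 61.7
```

```bash
python3 -m creep '[0,-1,-25,0,0,0,0,-1,-50,0,0,0,0,-1,-68,0,0,0,0,-1,-78,0,0,0,0,-1,-83,0,0,0,0,-1,-87,0,0,0,0,-1,-89,0,0,0,0,-1,-91,0,0,0,0,-1,-92,0,0,0,0,-1,-92,0,0,0]' && python3 -m creep '[0,0,0,0,0,0,0,0,0,0,0,0,0,0,0,0,0,0,0,0,30,0,0,0,0,0,70,0,0,0,0,0,110,0,0,0,0,20,130,0,0,2,3,60,130,0,0,4,6,105,130,0,0,5,9,145,130,0,0,6,12,175,130,0,0,6,15,191,130,0,0,6,15,192,130,0,0,6,15,192,130,0,0,6]' 0.4; python3 - <<'E'
from h import *
hs=snap()
T2=TRAY+[p+[0,0,.034] for p in TRAY]
for c in CAM: print(c,fit(hs,OR,TRAY,[.52,-.015,1.57],.059,cams=(c,),close=61,pad=.012),fit(hs,OR,T2,[.52,-.015,1.57],.025,cams=(c,),close=61,pad=.012))
E
```

```text
time: 12.55
position: [0.5203, -0.014, 0.0726]
orientation: [0.706, 0.708, 0.001, 0.001]
contact_force: [-3.0, 1.4, 15.0]
width: 0.0088
grip_force: 64.2
time: 13.95
position: [0.5347, 0.1758, 0.2]
orientation: [0.668, 0.744, -0.001, 0.0]
contact_force: [0.0, 0.4, 0.1]
width: 0.0344
grip_force: 0.0
top (array([ 0.52006177, -0.01560913,  1.57377398]), np.float64(0.029159679523010993)) (array([ 0.52054314, -0.01567321,  1.581887  ]), np.float64(0.04026505913211541))
scene (array([ 0.52432638, -0.01201203,  1.66294165]), np.float64(0.11676293933385062)) (array([ 0.52002611, -0.01786831,  1.64171105]), np.float64(0.09818216472494222))
```

```bash
python3 - <<'E'
from h import *
hs=snap()
for c in CAM: print(c,fit(hs,DK,HAND,[.536,.1777,1.66],0,cams=(c,),pad=.004))
E
python3 -m creep '[1,0,-45,0,0,0,1,0,-90,0,0,0,1,0,-125,0,0,0,1,0,-148,0,0,0,1,0,-162,0,0,0,1,0,-170,0,0,0,1,0,-173,0,0,0,1,0,-173,0,0,0]' 0.6 60 && python3 -m creep '[0,0,0,0,0,0,0,0,0,0,0,0,0,0,0,0,0,0,0,0,0,0,0,0,0,0,0,0,0,0,0,0,0,0,0,0,0,0,0,0,0,0]' 0 60
```

```text
top (array([0.53498278, 0.18004755, 1.71358029]), np.float64(0.2637729549248748))
scene (array([0.53644715, 0.17807289, 1.67007593]), np.float64(0.3344155844155844))
time: 14.95
position: [0.5364, 0.1778, 0.0279]
orientation: [0.668, 0.744, 0.001, 0.0]
contact_force: [0.1, -0.7, -0.6]
width: 0.0509
grip_force: 0.0
time: 15.65
position: [0.5363, 0.1779, 0.0282]
orientation: [0.668, 0.745, 0.001, 0.0]
contact_force: [0.0, -0.1, 6.0]
width: 0.0108
grip_force: 59.5
```

```bash
python3 -m creep '[0,0,8,0,0,0,0,0,30,0,0,0,0,0,65,0,0,0,0,0,105,0,0,0,0,0,130,0,0,0,-2,-20,140,0,0,-1,-4,-50,140,0,0,-2,-7,-85,140,0,0,-3,-10,-120,140,0,0,-4,-12,-150,140,0,0,-5.5,-14,-172,140,0,0,-6.2,-16,-187,140,0,0,-6.2,-16,-193,140,0,0,-6.2,-16,-193,140,0,0,-6.2]' && python3 -m creep '[0,0,-20,0,0,0,0,0,-32,0,0,0,0,0,-38,0,0,0,0,0,-41,0,0,0,0,0,-44,0,0,0,0,0,-46,0,0,0,0,0,-47,0,0,0,0,0,-48,0,0,0,0,0,-48,0,0,0]'
```

```text
time: 17.05
position: [0.5196, -0.016, 0.1675]
orientation: [0.708, 0.707, -0.0, 0.0]
contact_force: [-0.2, 0.4, -2.5]
width: 0.0106
grip_force: 58.6
time: 17.95
position: [0.5201, -0.0151, 0.1212]
orientation: [0.707, 0.707, 0.001, 0.001]
contact_force: [-4.0, 0.1, 12.7]
width: 0.0105
grip_force: 60.6
```

```bash
python3 -m creep '[0,0,0,0,0,0,0,0,0,0,0,0,0,0,0,0,0,0,0,0,30,0,0,0,0,0,70,0,0,0,0,0,110,0,0,0,3,-15,141,0,0,1,12,-50,141,0,0,3,22,-90,141,0,0,5,32,-135,141,0,0,7,43,-180,141,0,0,8,54,-225,141,0,0,9,64,-265,141,0,0,10,72,-300,141,0,0,11,78,-328,141,0,0,13,82,-345,141,0,0,13,82,-345,141,0,0,13]' 0.75; python3 - <<'E'
from h import *
ims=[]
for c,(y,x,h,w) in dict(top=(130,200,110,100),scene=(120,190,150,136)).items():
    im=env.snapshot(c); cv2.imwrite(f"pics/raw_{c}2.png",im[:,:,::-1]); ims.append(cv2.resize(im[y:y+h,x:x+w,::-1],(400,440),interpolation=cv2.INTER_CUBIC))
cv2.imwrite("pics/c2.png",cv2.convertScaleAbs(np.hstack(ims),alpha=1.5))
hs=snap()
for c in CAM: print(c,fit(hs,DK,HAND,[.52,-.015,1.571],.093,cams=(c,),pad=.004))
for c in CAM: print(c,fit(hs,OR,TRAY,[.52,-.015,1.571],.059,cams=(c,),pad=.012,close=41))
for n,p in dict(h0=(.437,-.015,.103),h1=(.603,-.015,.103)).items(): print(n,(proj("top",p)[0]-[200,130])*4+1.5)
E
```

```text
time: 19.65
position: [0.6007, -0.3639, 0.2593]
orientation: [0.624, 0.781, -0.001, 0.0]
contact_force: [-0.3, 0.4, -0.1]
width: 0.064
grip_force: 0.0
top (array([ 0.5196781 , -0.01598702,  1.60078945]), np.float64(0.32356134636264927))
scene (array([ 0.52143867, -0.01451608,  1.50469068]), np.float64(0.25505481120584655))
top (array([ 0.51876835, -0.01266682,  1.59226826]), np.float64(0.945088868101029))
scene (array([ 5.29249356e-01, -1.24190626e-03,  1.60769662e+00]), np.float64(0.6383321099881429))
h0 [169.4090752  305.10079817]
h1 [174.97910851  96.332928  ]
```

View pics/c2.png

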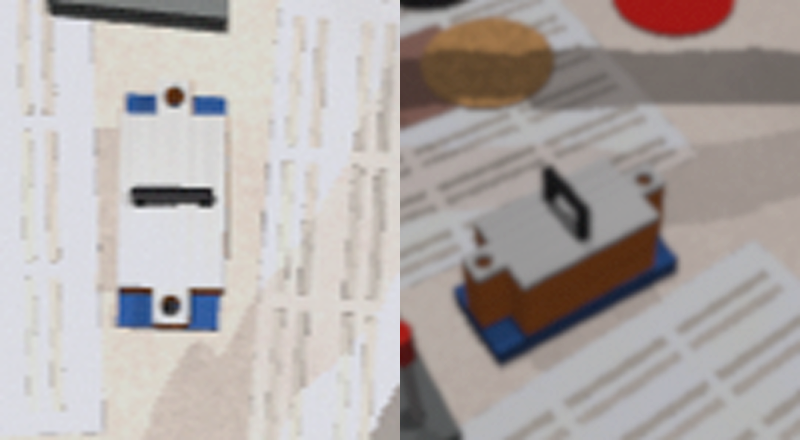

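The lid is seated square on the trays: its holes are at (174,97) and (170,306), against predicted (175,96) and (169,305). The kettle is next.

```bash
python3 -m creep '[0,0,-30,0,0,0,0,0,-60,0,0,0,0,0,-80,0,0,0,0,0,-93,0,0,0,0,0,-101,0,0,0,0,0,-107,0,0,0,0,0,-107,0,0,0]' 0.75 80 && python3 -m creep '[0,0,0,0,0,0,0,0,0,0,0,0,0,0,0,0,0,0,0,0,0,0,0,0,0,0,0,0,0,0,0,0,0,0,0,0,0,0,0,0,0,0]' 0 80; python3 - <<'E'
from h import *
hs=snap()
for c in CAM: print(c,fit(hs,((5,60,40),(22,200,255)),DISC,[.43,-.328,0],0,cams=(c,),yaw=False,close=25,pad=.02))
E
```

```text
time: 20.55
position: [0.6019, -0.36, 0.1533]
orientation: [0.622, 0.783, 0.0, -0.0]
contact_force: [-0.2, -0.5, -0.8]
width: 0.0638
grip_force: 0.0
time: 21.25
position: [0.603, -0.3607, 0.1543]
orientation: [0.622, 0.783, 0.0, 0.002]
contact_force: [3.1, -1.4, 3.8]
width: 0.016
grip_force: 77.4
top (array([ 0.45102352, -0.31446407,  0.        ]), np.float64(0.5371042867292966))
scene (array([ 0.43177663, -0.32974952,  0.        ]), np.float64(0.16890037138704989))
```

```bash
python3 -m creep '[0,0,5,0,0,0,0,0,15,0,0,0,0,0,30,0,0,0,0,0,42,0,0,0,0,0,45,0,0,0,-5,1,45,0,0,0,-18,4,45,0,0,0,-37,7,45,0,0,0,-60,11,45,0,0,0,-85,16,45,0,0,0,-110,21,45,0,0,0,-132,25,45,0,0,0,-150,28,45,0,0,0,-163,30,45,0,0,0,-170,32,45,0,0,0,-172,32,45,0,0,0,-172,32,45,0,0,0,-172,32,45,0,0,0]' && python3 -m creep '[0,0,-20,0,0,0,0,0,-35,0,0,0,0,0,-45,0,0,0,0,0,-50,0,0,0,0,0,-54,0,0,0,0,0,-57,0,0,0,0,0,-59,0,0,0,0,0,-60,0,0,0,0,0,-60,0,0,0]'
```

```text
time: 23.15
position: [0.4309, -0.3283, 0.1984]
orientation: [0.622, 0.783, 0.0, 0.001]
contact_force: [-0.1, 0.1, -5.5]
width: 0.0161
grip_force: 77.4
time: 24.05
position: [0.4318, -0.3287, 0.1398]
orientation: [0.622, 0.783, 0.001, 0.002]
contact_force: [1.8, 0.6, 4.5]
width: 0.0159
grip_force: 78.5
```

```bash
python3 -m creep '[0,0,0,0,0,0,0,0,0,0,0,0,0,0,0,0,0,0,0,0,20,0,0,0,0,0,55,0,0,0,0,0,95,0,0,0,10,10,125,0,0,0,30,35,132,0,0,-2,60,65,132,0,0,-4,90,98,132,0,0,-6,120,130,132,0,0,-8,150,163,132,0,0,-10,180,195,132,0,0,-11,210,228,132,0,0,-12,238,258,132,0,0,-13,258,281,132,0,0,-13,270,294,132,0,0,-13,274,298,132,0,0,-13,274,298,132,0,0,-13]' 0.75; python3 - <<'E'
from h import *
ims=[]
for c,(y,x,h,w) in dict(top=(90,190,180,240),scene=(75,110,180,240)).items():
    im=env.snapshot(c); ims.append(cv2.resize(im[y:y+h,x:x+w,::-1],(400,300),interpolation=cv2.INTER_CUBIC))
cv2.imwrite("pics/c3.png",cv2.convertScaleAbs(np.hstack(ims),alpha=1.5))
E
```

```text
time: 25.95
position: [0.7035, -0.0301, 0.2697]
orientation: [0.707, 0.708, -0.0, -0.0]
contact_force: [-0.1, -1.0, 0.4]
width: 0.0641
grip_force: 0.0
```

View pics/c3.png

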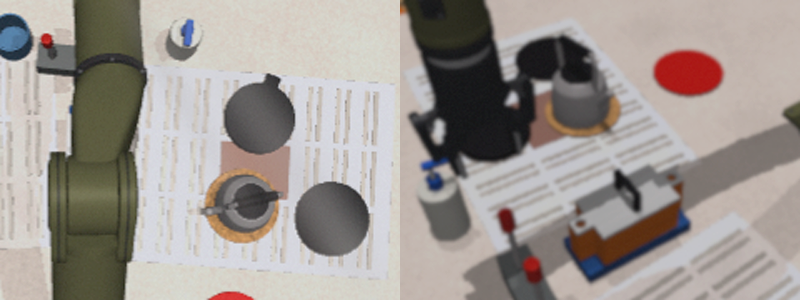

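The kettle stands on the cork mat at (242,205). The lid looks as if it may have been shifted, so I'll look closer.

```bash
python3 - <<'E'
from h import *
im=env.snapshot("scene"); a=cv2.imread("pics/raw_scene2.png")
f=lambda i:cv2.resize(i[165:260,195:295],(400,380),interpolation=cv2.INTER_CUBIC)
cv2.imwrite("pics/c4.png",cv2.convertScaleAbs(np.hstack([f(a),f(im[:,:,::-1])]),alpha=1.5))
E
```

View pics/c4.png

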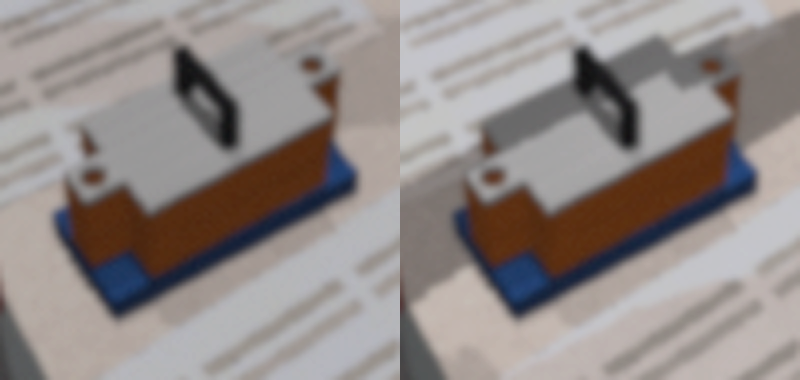

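The lid has not moved; the difference was only a shadow. Now the first rod.

```bash
python3 -m creep '[0,1,-40,0,0,0,0,1,-75,0,0,0,0,1,-95,0,0,0,0,1,-108,0,0,0,0,1,-117,0,0,0,0,1,-117,0,0,0]' 0.6 80 && python3 -m creep '[0,0,0,0,0,0,0,0,0,0,0,0,0,0,0,0,0,0,0,0,0,0,0,0,0,0,0,0,0,0,0,0,0,0,0,0,0,0,0,0,0,0]' 0 80 && python3 -m creep '[0,0,5,0,0,0,0,0,20,0,0,0,0,0,45,0,0,0,0,0,80,0,0,0,0,0,115,0,0,0,0,0,130,0,0,0,0,0,130,0,0,0,0,0,130,0,0,0]'; python3 - <<'E'
from h import *
hs=snap()
for z in(.13,.135,.14): print(fit(hs,RED,KNOB,[.7045,-.029,0],z,cams=("scene",),yaw=False,pad=.012))
E
```

```text
time: 26.7
position: [0.7033, -0.0299, 0.1528]
orientation: [0.707, 0.707, -0.0, -0.0]
contact_force: [0.2, -0.7, 0.7]
width: 0.0509
grip_force: 0.0
time: 27.4
position: [0.7046, -0.0292, 0.1547]
orientation: [0.707, 0.707, 0.001, 0.001]
contact_force: [-0.3, -0.1, 6.4]
width: 0.0203
grip_force: 78.0
time: 28.2
position: [0.7032, -0.0291, 0.2831]
orientation: [0.707, 0.707, -0.0, -0.0]
contact_force: [0.1, -0.4, -1.3]
width: 0.0198
grip_force: 78.7
(array([ 0.70165723, -0.02928573,  0.        ]), np.float64(0.3843283582089552))
(array([ 0.70321728, -0.02519476,  0.        ]), np.float64(0.3964546989307822))
(array([ 0.70365039, -0.02019629,  0.        ]), np.float64(0.4079492133590947))
```

```bash
python3 -m creep '[-8,1,0,0,0,0,-28,4,0,0,0,0,-55,8,0,0,0,0,-80,11,0,0,0,0,-95,13,0,0,0,0,-101,14,0,0,0,0,-101,14,0,0,0,0,-101,14,-8,0,0,0,-101,14,-18,0,0,0,-101,14,-26,0,0,0,-101,14,-33,0,0,0,-101,14,-39,0,0,0,-101,14,-45,0,0,0,-101,14,-45,0,0,0]'; python3 - <<'E'
from h import *
im=env.snapshot("scene")
cv2.imwrite("pics/c5.png",cv2.convertScaleAbs(cv2.resize(im[110:260,160:310,::-1],(600,600),interpolation=cv2.INTER_CUBIC),alpha=1.6))
E
```

```text
time: 29.7
position: [0.6022, -0.0153, 0.2373]
orientation: [0.707, 0.707, -0.001, -0.001]
contact_force: [-0.4, 0.3, -1.0]
width: 0.0205
grip_force: 78.7
```

View pics/c5.png

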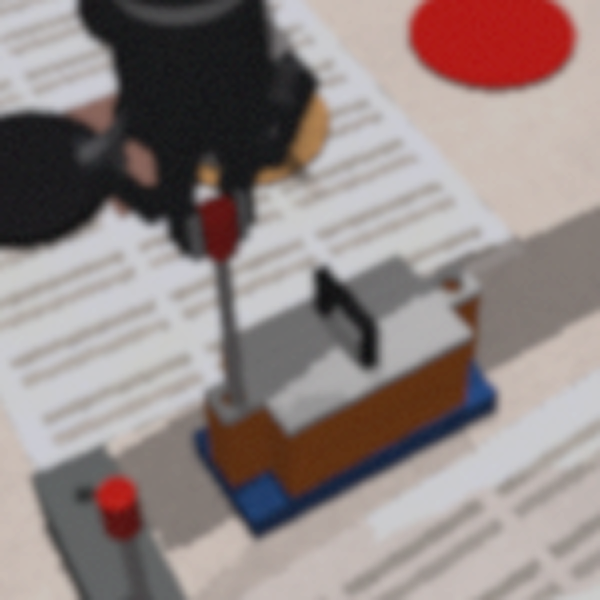

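The rod tip enters the near lid hole at about (233,403) with no contact force. Continuing down.

```bash
python3 -m creep '[0,0,-10,0,0,0,0,0,-20,0,0,0,0,0,-30,0,0,0,0,0,-40,0,0,0,0,0,-50,0,0,0,0,0,-60,0,0,0,0,0,-70,0,0,0,0,0,-78,0,0,0,0,0,-83,0,0,0,0,0,-86,0,0,0,0,0,-88,0,0,0,0,0,-88,0,0,0]'
```

```text
time: 30.95
position: [0.6038, -0.0154, 0.1531]
orientation: [0.707, 0.707, 0.001, 0.001]
contact_force: [-3.2, -0.5, 16.9]
width: 0.0201
grip_force: 81.3
```

```bash
python3 -m creep '[0,0,0,0,0,0,0,0,0,0,0,0,0,0,0,0,0,0,0,0,15,0,0,0,0,0,45,0,0,0,0,0,85,0,0,0,0,0,115,0,0,0,10,8,120,0,0,0,35,25,120,0,0,0,65,46,120,0,0,0,90,63,120,0,0,0,104,72,120,0,0,0,107,75,120,0,0,0,107,75,120,0,0,0,107,75,85,0,0,0,107,75,50,0,0,0,107,75,25,0,0,0,107,75,10,0,0,0,107,75,3,0,0,0,107,75,3,0,0,0]' 0.6 80 && python3 -m creep '[0,0,0,0,0,0,0,0,0,0,0,0,0,0,0,0,0,0,0,0,0,0,0,0,0,0,0,0,0,0,0,0,0,0,0,0,0,0,0,0,0,0]' 0 80 && python3 -m creep '[0,0,5,0,0,0,0,0,20,0,0,0,0,0,45,0,0,0,0,0,80,0,0,0,0,0,115,0,0,0,0,0,145,0,0,0,0,0,155,0,0,0,0,0,155,0,0,0]'
```

```text
time: 32.95
position: [0.7094, 0.0592, 0.1532]
orientation: [0.707, 0.707, -0.0, -0.0]
contact_force: [-0.4, 0.7, -0.1]
width: 0.0512
grip_force: 0.0
time: 33.65
position: [0.7107, 0.0599, 0.1549]
orientation: [0.707, 0.707, 0.001, 0.001]
contact_force: [-1.4, 0.2, 6.0]
width: 0.0202
grip_force: 78.0
time: 34.45
position: [0.7104, 0.0599, 0.3102]
orientation: [0.707, 0.707, 0.001, 0.001]
contact_force: [0.2, -0.4, -2.2]
width: 0.0197
grip_force: 78.7
```

```bash
python3 -m creep '[-15,0,0,0,0,0,-45,0,0,0,0,0,-85,0,0,0,0,0,-125,0,0,0,0,0,-165,0,0,0,0,0,-205,0,0,0,0,0,-240,-10,0,0,0,0,-262,-30,0,0,0,0,-271,-55,0,0,0,0,-273,-70,0,0,0,0,-273,-75,0,0,0,0,-273,-75,0,0,0,0,-273,-75,-20,0,0,0,-273,-75,-38,0,0,0,-273,-75,-47,0,0,0,-273,-75,-54,0,0,0,-273,-75,-61,0,0,0,-273,-75,-68,0,0,0,-273,-75,-70,0,0,0,-273,-75,-70,0,0,0]'; python3 - <<'E'
from h import *
im=env.snapshot("scene")
cv2.imwrite("pics/c6.png",cv2.convertScaleAbs(cv2.resize(im[110:260,180:330,::-1],(600,600),interpolation=cv2.INTER_CUBIC),alpha=1.6))
E
```

```text
time: 36.45
position: [0.4364, -0.0151, 0.2379]
orientation: [0.707, 0.707, -0.0, -0.0]
contact_force: [-0.6, -0.3, -0.6]
width: 0.0198
grip_force: 78.9
```

View pics/c6.png

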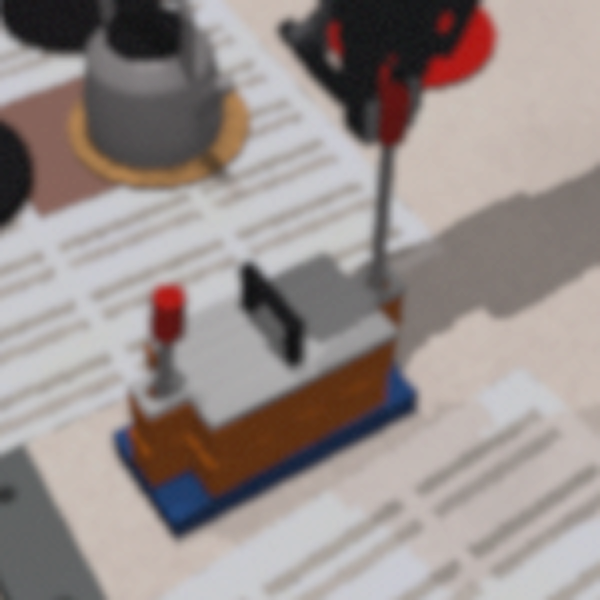

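The first rod is home at (165,340), and the second is entering its hole at (379,283).

```bash
python3 -m creep '[0,0,-10,0,0,0,0,0,-20,0,0,0,0,0,-30,0,0,0,0,0,-40,0,0,0,0,0,-50,0,0,0,0,0,-60,0,0,0,0,0,-70,0,0,0,0,0,-78,0,0,0,0,0,-83,0,0,0,0,0,-86,0,0,0,0,0,-88,0,0,0,0,0,-88,0,0,0]'
```

```text
time: 37.7
position: [0.4376, -0.015, 0.1525]
orientation: [0.707, 0.707, 0.001, 0.001]
contact_force: [-5.4, -1.7, 29.7]
width: 0.0198
grip_force: 82.9
```

```bash
python3 -m creep '[0,0,0,0,0,0,0,0,0,0,0,0,0,0,0,0,0,0,0,0,20,0,0,0,0,0,55,0,0,0,0,0,95,0,0,0,0,0,125,0,0,0,0,30,140,0,0,0,0,75,140,0,0,0,0,120,140,0,0,0,0,165,140,0,0,0,0,210,140,0,0,0,0,250,140,0,0,0,0,280,140,0,0,0,0,300,140,0,0,0,0,300,140,0,0,0,0,300,140,0,0,0]' 0.6; python3 - <<'E'
from h import *
ims=[]
for c,(y,x,h,w) in dict(top=(120,200,150,200),scene=(85,120,180,240)).items():
    im=env.snapshot(c); ims.append(cv2.resize(im[y:y+h,x:x+w,::-1],(400,300),interpolation=cv2.INTER_CUBIC))
cv2.imwrite("pics/c7.png",cv2.convertScaleAbs(np.hstack(ims),alpha=1.5))
hs=snap()
for p in((.603,-.015,0),(.437,-.015,0)):
  for c in CAM: print(c,fit(hs,RED,KNOB,p,.004,cams=(c,),yaw=False,pad=.01))
for c in CAM:print("lid",fit(hs,DK,HAND,[.52,-.015,1.571],.093,cams=(c,),pad=.004))
E
```

```text
time: 39.4
position: [0.4366, 0.2844, 0.2898]
orientation: [0.707, 0.707, -0.001, 0.0]
contact_force: [1.4, -0.6, -0.4]
width: 0.0513
grip_force: 0.0
top (array([ 0.58782219, -0.01561245,  0.        ]), np.float64(0.46405228758169936))
scene (array([ 0.58716138, -0.01672302,  0.        ]), np.float64(0.5545609548167093))
top (array([ 0.43689153, -0.00838086,  0.        ]), np.float64(0.1982651796778191))
scene (array([ 0.43654646, -0.01455395,  0.        ]), np.float64(0.4929378531073446))
lid (array([ 0.51749699, -0.01525234,  1.55579014]), np.float64(0.32541824069077174))
lid (array([ 0.51792202, -0.0140918 ,  1.45119737]), np.float64(0.32219691217413315))
```

View pics/c7.png

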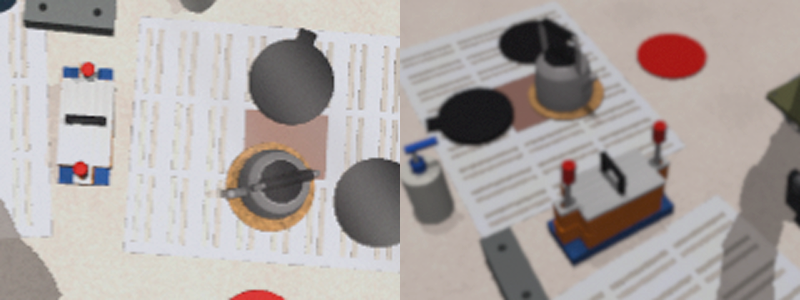

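Kettle, stack and both rods look in place, with knobs in the top view at (88,69) and (80,170). One knob fit hints at a lean, so I'll check it closer.

```bash
python3 - <<'E'
from h import *
hs=snap()
for c in CAM:
    m=mask(hs[c],*RED);n,l,s,ce=cv2.connectedComponentsWithStats(m)
    for i in range(1,n):
        u=(ce[i]+.5)/S-.5
        if 150<s[i,4]<4000: print(c,s[i,4],u.round(1),ray(c,u,.171)[:2].round(4))
    for x in(.603,.437):print(" pred",c,proj(c,(x,-.015,.171)).round(1))
im=env.snapshot("scene");t=env.snapshot("top")
cv2.imwrite("pics/c8.png",cv2.convertScaleAbs(np.hstack([cv2.resize(im[150:250,200:300,::-1],(400,400),interpolation=cv2.INTER_CUBIC),cv2.resize(t[145:220,220:280,::-1],(320,400),interpolation=cv2.INTER_CUBIC)]),alpha=1.6))
E
```

```text
top 561 [142.4 107.8] [0.7249 0.297 ]
top 657 [134.8 134. ] [0.6427 0.3162]
top 564 [243.4 154.3] [ 0.5893 -0.0155]
top 651 [239.8 204.1] [ 0.4376 -0.0085]
 pred top [[243.4 149.8]]
 pred top [[241.9 204.4]]
scene 1076 [275.1 163.4] [ 0.4363 -0.0109]
scene 1286 [220.7 187.5] [ 0.5889 -0.017 ]
scene 1568 [280.4 365.1] [0.6996 0.3715]
scene 696 [237.1 381.3] [0.7715 0.3522]
 pred scene [[215.8 190.6]]
 pred scene [[273.9 162.6]]
```

View pics/c8.png

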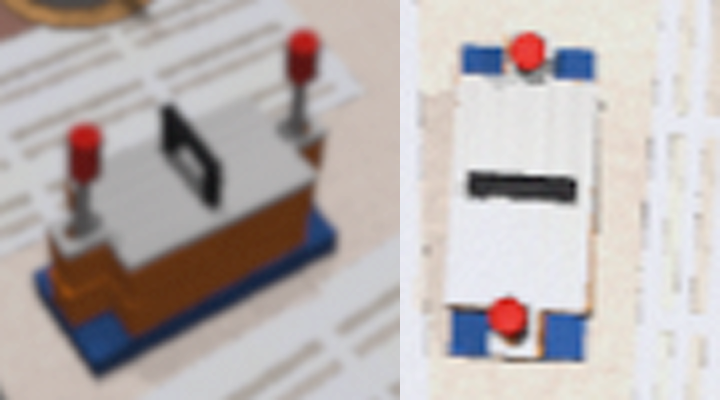

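```bash
python3 - <<'E'
from h import *
LID=[box(.084,.138,.004,.010),box(.028,.028,.004,.010,0,.083),box(.028,.028,.004,.010,0,-.083)]
R=np.array([[0,-1,0],[1,0,0],[0,0,1]])
out=[]
for c,(y,x) in dict(top=(147,217),scene=(158,205)).items():
    n=6;im=np.mean([env.snapshot(c) for _ in range(4)],0).astype(np.uint8)
    im=cv2.convertScaleAbs(cv2.resize(im[y:y+90,x:x+66,::-1],None,fx=n,fy=n,interpolation=cv2.INTER_CUBIC),alpha=1.6)
    for Pz,col in((( LID,.093),(0,255,0)),((BASE,0),(255,0,255)),(([box(.028,.028,.038,.038,0,.083),box(.028,.028,.038,.038,0,-.083),box(.084,.138,.038,.038)],.025),(255,255,0))):
        for q in Pz[0]:
            uv=(proj(c,q@R.T+[.5203,-.015,Pz[1]])-[x,y]+.5)*n-.5
            cv2.polylines(im,[cv2.convexHull(np.round(uv).astype(np.int32))],True,col,1)
    out.append(im)
cv2.imwrite("pics/c9.png",np.hstack(out))
E
```

```text
(no output)
```

View pics/c9.png

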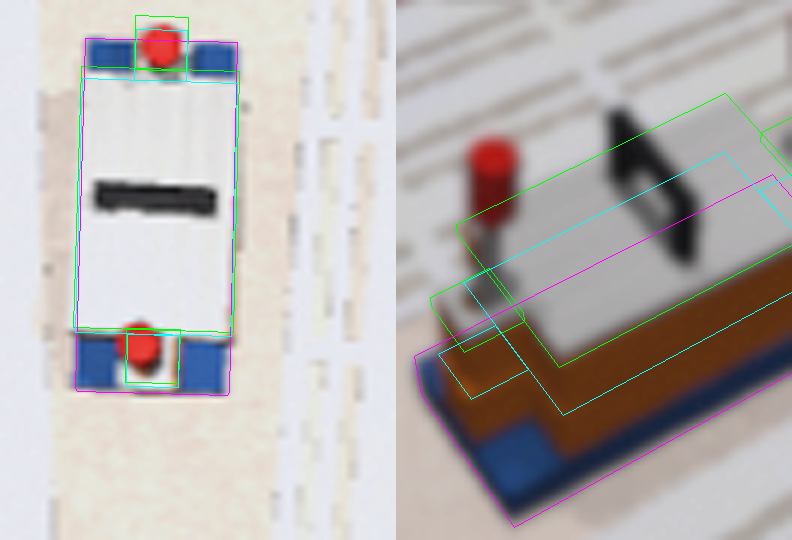

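The overlay shows the lid about 3 mm towards -x with rod_1 leaning about 0.08 rad. I'll regrip that rod, straighten it, centre the lid with it, and release without pressing.

```bash
python3 -m creep '[10,-20,0,0,0,0,30,-60,0,0,0,0,53,-105,0,0,0,0,76,-150,0,0,0,0,99,-195,0,0,0,0,122,-235,0,0,0,0,140,-268,0,0,0,0,153,-292,0,0,0,0,157,-301,0,0,0,0,157,-301,0,0,0,0,157,-301,-40,0,0,0,157,-301,-80,0,0,0,157,-301,-110,0,0,0,157,-301,-128,0,0,0,157,-301,-137,0,0,0,157,-301,-137,0,0,0]' 0.75 60 && python3 -m creep '[0,0,0,0,0,0,0,0,0,0,0,0,0,0,0,0,0,0,0,0,0,0,0,0,0,0,0,0,0,0,0,0,0,0,0,0,0,0,0,0,0,0]' 0 60 && python3 -m creep '[0,0,5,0,0,0,2,0,15,0,0,0,5,0,30,0,0,0,9,1,45,0,0,0,9,1,60,0,0,0,10,1,60,0,0,0,11,1,60,0,0,0,12,1,60,0,0,0,12,1,60,0,0,0]'
```

```text
time: 41.8
position: [0.5927, -0.0142, 0.1526]
orientation: [0.706, 0.708, -0.0, -0.001]
contact_force: [0.5, -0.4, 0.6]
width: 0.0643
grip_force: 0.0
time: 42.5
position: [0.5964, -0.016, 0.1553]
orientation: [0.707, 0.707, 0.002, 0.002]
contact_force: [1.0, 0.2, 6.1]
width: 0.0206
grip_force: 58.3
time: 43.4
position: [0.6036, -0.0155, 0.2121]
orientation: [0.707, 0.707, -0.002, -0.002]
contact_force: [-4.1, 0.2, 0.3]
width: 0.0204
grip_force: 58.7
```

```bash
python3 -m creep '[-1,0,0,0,0,0,-3,0,0,0,0,0,-3,0,-8,0,0,0,-3,0,-18,0,0,0,-3,0,-28,0,0,0,-3,0,-38,0,0,0,-3,0,-46,0,0,0,-3,0,-52,0,0,0,-3,0,-56,0,0,0,-3,0,-59,0,0,0,-3,0,-59,0,0,0,-3,0,-59,0,0,0]' && python3 -m creep '[0,0,0,0,0,0,0,0,0,0,0,0,0,0,0,0,0,0]' 0.2 && python3 - <<'E'
from h import *
def knobs():
    for c in CAM:
        m=mask(snap()[c],*RED);n,l,s,ce=cv2.connectedComponentsWithStats(m)
        for i in range(1,n):
            u=(ce[i]+.5)/S-.5;p=ray(c,u,.171)
            if s[i,4]>150 and abs(p[1]+.015)<.04 and .4<p[0]<.65: print(c,s[i,4],p[:2].round(4))
knobs()
E
```

```text
time: 44.6
position: [0.602, -0.0151, 0.155]
orientation: [0.707, 0.707, -0.0, -0.001]
contact_force: [-3.3, 0.4, 6.0]
width: 0.02
grip_force: 59.9
time: 44.9
position: [0.602, -0.015, 0.155]
orientation: [0.707, 0.707, -0.0, -0.001]
contact_force: [-4.0, 0.2, 5.1]
width: 0.0203
grip_force: 59.9
scene 967 [ 0.4384 -0.0092]
scene 1170 [ 0.6007 -0.0154]
```

```bash
python3 -m creep '[-1,0,0,0,0,0,-2,0,0,0,0,0,-2,0,0,0,0,0,-2,0,0,0,0,0]' && python3 -m creep '[-2,0,0,0,0,0,-2,0,0,0,0,0,-2,0,0,0,0,0]'
```

```text
time: 45.5
position: [0.6011, -0.0151, 0.155]
orientation: [0.707, 0.707, 0.0, 0.0]
contact_force: [-3.0, 0.6, 5.5]
width: 0.0206
grip_force: 59.8
time: 45.8
position: [0.6002, -0.015, 0.155]
orientation: [0.707, 0.707, 0.001, 0.001]
contact_force: [-0.4, 0.1, 6.1]
width: 0.0205
grip_force: 59.7
```

```bash
python3 -m creep '[0,0,0,0,0,0,0,0,0,0,0,0,0,0,0,0,0,0,0,0,0,0,0,0]' 0.32 && python3 -m creep '[0,0,0,0,0,0,0,0,0,0,0,0,0,0,0,0,0,0,0,0,25,0,0,0,0,0,60,0,0,0,0,0,100,0,0,0,0,0,130,0,0,0,0,30,140,0,0,0,0,75,140,0,0,0,0,120,140,0,0,0,0,165,140,0,0,0,0,210,140,0,0,0,0,240,140,0,0,0,0,250,140,0,0,0,0,250,140,0,0,0]' 0.6 && cat >> h.py <<'E'
def knobs():
    hs=snap()
    for c in CAM:
        m=mask(hs[c],*RED);n,l,s,ce=cv2.connectedComponentsWithStats(m)
        for i in range(1,n):
            u=(ce[i]+.5)/S-.5;p=ray(c,u,.171)
            if s[i,4]>150 and abs(p[1]+.015)<.04 and .4<p[0]<.65: print(c,s[i,4],p[:2].round(4))
    for c in CAM:print("handle",fit(hs,DK,HAND,[.52,-.015,1.571],.093,cams=(c,),pad=.004))
E
python3 -c "
from h import *
knobs()"
```

```text
time: 46.2
position: [0.5987, -0.0154, 0.154]
orientation: [0.707, 0.707, -0.0, -0.0]
contact_force: [-0.1, -0.5, -0.2]
width: 0.0276
grip_force: 0.0
time: 47.7
position: [0.5982, 0.2364, 0.294]
orientation: [0.706, 0.708, -0.0, -0.0]
contact_force: [0.2, 0.5, 1.2]
width: 0.0513
grip_force: 0.0
top 596 [ 0.6003 -0.0162]
top 646 [ 0.4386 -0.0077]
scene 1279 [ 0.599  -0.0181]
handle (array([ 0.5204751 , -0.01312198,  1.50199162]), np.float64(0.3596774193548387))
handle (array([ 0.5217735 , -0.01343423,  1.43260489]), np.float64(0.4181398923904689))
```

```bash
python3 -c "
from h import *
print(env.read_state()['joints'].round(2))"; python3 -m creep '[0,0,0,0,0,-8,-10,-10,0,0,0,-16,-25,-30,0,0,0,-24,-42,-55,0,0,0,-32,-60,-85,0,0,0,-40,-78,-115,0,0,0,-48,-96,-145,0,0,0,-56,-114,-172,0,0,0,-64,-130,-198,0,0,0,-72,-145,-220,0,0,0,-80,-155,-238,0,0,0,-88,-160,-245,0,0,0,-90,-160,-245,0,0,0,-90]' 0.6; python3 -c "
from h import *
print(env.read_state()['joints'].round(2))"
```

```text
[-0.41  0.65 -0.06  1.43  0.05  1.07 -0.48]
time: 49.1
position: [0.4381, -0.0123, 0.2947]
orientation: [1.0, -0.001, 0.0, 0.0]
contact_force: [0.2, 0.0, 0.7]
width: 0.0514
grip_force: 0.0
[-0.35  0.38  0.39  2.03 -0.2   0.77 -1.41]
```

```bash
python3 -m creep '[0,0,-45,0,0,0,0,0,-90,0,0,0,0,0,-118,0,0,0,0,0,-134,0,0,0,0,0,-141,0,0,0,0,0,-141,0,0,0]' 0.6 60 && python3 -m creep '[0,0,0,0,0,0,0,0,0,0,0,0,0,0,0,0,0,0,0,0,0,0,0,0,0,0,0,0,0,0,0,0,0,0,0,0,0,0,0,0,0,0]' 0 60 && python3 -m creep '[0,0,5,0,0,0,0,0,15,0,0,0,-1,-1,30,0,0,0,-2,-2,45,0,0,0,-2,-4,60,0,0,0,-2,-6,60,0,0,0,-2,-8,60,0,0,0,-2,-9,60,0,0,0,-2,-9,60,0,0,0]'
```

```text
time: 49.7
position: [0.439, -0.0098, 0.1527]
orientation: [1.0, 0.001, -0.0, -0.0]
contact_force: [0.5, -0.4, -0.1]
width: 0.0514
grip_force: 0.0
time: 50.4
position: [0.4397, -0.0104, 0.1541]
orientation: [1.0, 0.0, 0.001, 0.0]
contact_force: [0.4, -0.8, 6.6]
width: 0.0208
grip_force: 58.6
time: 51.3
position: [0.4371, -0.0191, 0.213]
orientation: [1.0, 0.0, 0.0, -0.0]
contact_force: [2.3, 2.5, 2.1]
width: 0.0207
grip_force: 58.7
```

```bash
python3 -m creep '[0,1,0,0,0,0,0,4,0,0,0,0,0,4,-8,0,0,0,0,4,-18,0,0,0,0,4,-28,0,0,0,0,4,-38,0,0,0,0,4,-46,0,0,0,0,4,-52,0,0,0,0,4,-56,0,0,0,0,4,-59,0,0,0,0,4,-59,0,0,0,0,4,-59,0,0,0]' && python3 -m creep '[0,0,0,0,0,0,0,0,0,0,0,0,0,0,0,0,0,0,0,0,0,0,0,0]' 0.32 && python3 -m creep '[0,0,0,0,0,0,0,0,0,0,0,0,0,0,25,0,0,0,0,0,60,0,0,0,0,0,100,0,0,0,0,0,130,0,0,0,0,30,140,0,0,0,0,75,140,0,0,0,0,120,140,0,0,0,0,165,140,0,0,0,0,210,140,0,0,0,0,240,140,0,0,0,0,250,140,0,0,0,0,250,140,0,0,0]' 0.6 && python3 - <<'E'
from h import *
knobs()
out=[]
for c,(y,x) in dict(top=(147,217),scene=(158,205)).items():
    n=6;im=np.mean([env.snapshot(c) for _ in range(4)],0).astype(np.uint8)
    out.append(cv2.convertScaleAbs(cv2.resize(im[y:y+90,x:x+66,::-1],None,fx=n,fy=n,interpolation=cv2.INTER_CUBIC),alpha=1.5))
cv2.imwrite("pics/c10.png",np.hstack(out))
R=np.array([[0,-1,0],[1,0,0],[0,0,1]])
for nm,q,z in(("plate",[[.042,.069,0],[-.042,.069,0],[-.042,-.069,0],[.042,-.069,0]],.103),("lug+y(-x end)",[[.014,.097,0],[-.014,.097,0]],.103),("lug-y",[[.014,-.097,0],[-.014,-.097,0]],.103),("hand",[[.032,0,0],[-.032,0,0]],.143)):
    for c,(y,x) in dict(top=(147,217),scene=(158,205)).items():
        print(nm,c,((proj(c,np.array(q)@R.T+[.5203,-.015,z])-[x,y]+.5)*6-.5+[0 if c=="top" else 396,0]).round(0).tolist())
E
```

```text
time: 52.5
position: [0.4374, -0.0144, 0.1542]
orientation: [1.0, 0.001, 0.001, -0.0]
contact_force: [3.5, 4.6, 1.7]
width: 0.0205
grip_force: 59.1
time: 52.9
position: [0.436, -0.0158, 0.1541]
orientation: [1.0, -0.0, -0.001, 0.0]
contact_force: [-0.5, 0.5, 0.4]
width: 0.0274
grip_force: 0.0
time: 54.3
position: [0.4364, 0.2356, 0.294]
orientation: [1.0, 0.002, -0.0, 0.0]
contact_force: [0.1, -0.8, 0.4]
width: 0.0513
grip_force: 0.0
top 601 [ 0.5965 -0.0153]
top 660 [ 0.4407 -0.0208]
scene 1082 [ 0.44   -0.0222]
scene 1278 [ 0.5961 -0.0169]
handle (array([ 0.51792024, -0.0175923 ,  1.56620393]), np.float64(0.31212938005390833))
handle (array([ 0.51923139, -0.01746081,  1.48870459]), np.float64(0.35330374753451677))
plate top [[73.0, 327.0], [233.0, 331.0], [239.0, 71.0], [81.0, 66.0]]
plate scene [[835.0, 214.0], [725.0, 93.0], [456.0, 224.0], [558.0, 359.0]]
lug+y(-x end) top [[125.0, 381.0], [178.0, 383.0]]
lug+y(-x end) scene [[850.0, 145.0], [813.0, 106.0]]
lug-y top [[135.0, 15.0], [188.0, 17.0]]
lug-y scene [[463.0, 343.0], [430.0, 297.0]]
hand top [[94.0, 187.0], [219.0, 190.0]]
hand scene [[687.0, 207.0], [603.0, 109.0]]
```

View pics/c10.png

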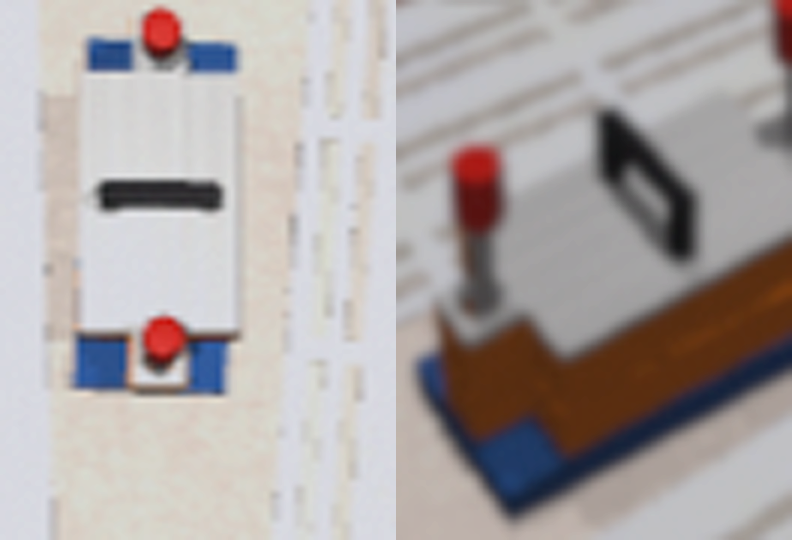

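The lid is now square and about 3 mm off centre: plate corners are at (84,71), (240,74), (238,336) and (77,332). Both rods are nearly upright. Last, I'll check the trays underneath numerically.

```bash
python3 - <<'E'
from h import *
LID=[box(.084,.138,.004,.010),box(.028,.028,.004,.010,0,.083),box(.028,.028,.004,.010,0,-.083)]
TB=[b for b in TRAY[1:]]
hs=snap();M={c:mask(hs[c],(3,120,20),(22,255,255),9) for c in CAM}
W={c:cv2.dilate(silh(c,TB,[.52,-.015,1.571],.025)|silh(c,TB,[.52,-.015,1.571],.059),np.ones((41,41),np.uint8)) for c in CAM}
RODS={c:cv2.dilate(mask(hs[c],*RED),np.ones((15,15),np.uint8)) for c in CAM}
def cost(q):
    q=q*np.array([1,1,10]*3);J=0
    for c in CAM:
        s=silh(c,TB,q[:3]+b0,.025)|silh(c,TB,q[3:6]+b0,.059)
        l=silh(c,LID,q[6:]+b0,.093);s=s&(1-l)
        J+=((s^(M[c]&W[c]))&(1-RODS[c])).sum()
    return J/1e3
b0=np.array([.52,-.015,1.571])
for st in(np.zeros(9),np.array([-.002]*2+[0]+[-.002]*2+[0]+[-.002,-.002,0])):
    r=minimize(cost,st,method='Powell',bounds=[(-.008,.008)]*9,options=dict(xtol=1e-4,ftol=1e-3,maxiter=6))
    print(r.fun,(r.x*np.array([1,1,10]*3)).round(4).reshape(3,3).tolist())
h=hs["top"]
print(fit(hs,((5,60,40),(22,200,255)),DISC,[.43,-.328,0],0,cams=("top",),yaw=False,close=151,pad=.02))
E
```

```text
1.728 [[0.002, -0.0017, 0.0232], [-0.0003, -0.0009, 0.025], [-0.001, -0.0007, 0.0179]]
1.753 [[0.0005, -0.0023, 0.0171], [-0.0019, -0.0012, 0.0212], [-0.0019, -0.0009, 0.0164]]
(array([ 0.4293907 , -0.32678236,  0.        ]), np.float64(0.24573539816052198))
```

```bash
python3 -c "
from plant import env
print(env.finish_job())"
```

```text
the job is handed in; nothing more can be done
None
```

I handed the job in at about 55 s: both trays and the lid are stacked on the base to within about 3 mm, both rods are down at socket-floor height with a slight lean (about 0.05 rad), and the kettle is upright on the cork mat. The hand-in returned no verdict.

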